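Check the jaw gap of a tube sealer with a gap gauge

TASK

Make the tube sealer safe by pressing its red stop button fully down and letting it spring back. Then draw the yellow-handled gap gauge straight up out of its stand and slide its blade, upright and without forcing it, down the middle of the slot between the two brass jaws until it drags snugly in both and its black depth line is level with the top of the jaws' lips. Finish still holding the gauge there at that depth, so that I can read the gap and lock the jaw; leave the other gauges and everything else on the bench alone.

Things in the scene. Friction and masses are not known exactly. Their poses are not given: they have to be found in the camera images.
- stop_button_top (a point): centre of the top face of the sealer's red stop button (28 mm across, in a yellow ring of 44 mm) on the flat top of the machine, about 130 mm above the bench. It is pushed straight down.
- stop_button (a joint): travel of the stop button: 0 m is out, 0.006 m is fully down; a spring pushes it out, about 1.5 N at first and 5 N fully down.
- sealer: bench-top tube sealer, fixed light-grey box 240 mm deep (x), 130 mm wide (y), top at 112 mm, black carrying handle at its rear top to 132 mm; origin at the centre of its underside, x from its front to its back (front faces the robot), z up. The sealing head juts 65 mm out of its front: base 65 mm high, on it the two brass jaws and an aluminium block up to 107 mm high.
- jaw_mouth (a point): middle of the slot between the two brass jaws at the top of their flared lips, 115 mm above the bench; axes as the sealer's. The slot is an upright gap in the sealer's x-z plane, open at top and front, 24 mm long (x), 2.2 mm wide (y). The lips flare to a 13 mm wide mouth over the top 8 mm; below, parallel faces go 37 mm down, to 5 mm above the head's base.
- fixed_jaw: the fixed brass jaw, on the -y side of the slot (sealer's axes); origin at bench height under the middle of the slot, axes as the sealer's.
- moving_jaw (a joint): how far the sprung brass jaw, on the +y side of the slot, is pushed aside along the sealer's y: 0 m at rest (gap 2.2 mm), stop at 0.006 m. The spring takes about 4 N to start and 1.5 N more per mm; a 3 mm blade pushes it about 0.8 mm aside and then resists sliding with some 2 to 6 N.
- gauge_stand: fixed grey block 160 x 50 x 62 mm; origin at the centre of its underside. Three slots along its x, 52 mm apart, hold the three gauges upright; any gauge may be in any slot.
- yellow_grip (a point): centre of the yellow handle of the 3 mm gap gauge (about 52 g), 24 mm (its x) x 16 mm (its y) x 50 mm high, 87 mm above the bench while in the stand; z up along the handle. Below it hangs an ivory plastic blade, 14 mm wide (x), 3 mm thick (y), 55 mm long: its rounded tip lies 80 mm below this point. In the stand its axes are the stand's.
- yellow_line (a point): black depth line across the yellow gauge's blade, 24 mm above the tip and 56 mm below the centre of the handle. The blade is springy: it bends sideways (its y) at its root by about 2 to 3 mm per N at the tip.
- blue_grip (a point): centre of the blue handle of the 2 mm gauge, same size, in the same stand. Not used.
- red_grip (a point): centre of the red handle of the 4 mm gauge, same size, in the same stand. Not used.
- splash_guard_mid (a point): middle of the sealer's clear splash guard, taken off and lying on the bench, 85 x 110 x 45 mm. Not used.
- tip_box: blue box of pipette tips, 122 x 84 x 61 mm, origin at the centre of its underside. Not used.
- screwdriver_grip (a point): middle of the handle of a green screwdriver, 170 mm long, lying on the bench between the gauge stand and the tube rack. Not used.
- reagent_bottle: amber reagent bottle standing beyond the gauge stand, 56 mm across, 120 mm high, origin at the centre of its underside. Not used.
Mind the look-alikes: they are no part of the job. Of the things like the part that bears yellow_grip, leave any that is turquoise; of the rest the larger one is meant.

How it is judged:
By the outcome, as a careful person would: the job done as asked, in the order asked, and still so for the second after the job is handed in, while the arm keeps its last pose, push and grip.
It also fails if it takes over 58 s, if anything falls off the work surface, if the arm or the gripper's body presses on something with over 40 N, if the wrist force passes 120 N, or if a joint passes its speed limit or range.

ROBOT

A 6-joint arm with a two-finger parallel gripper is mounted at the origin on the work surface. World frame = base frame: x ahead of the robot, y to its left, z up, the work surface at z = 0. Lengths are in m, angles in degrees, forces in N, time in s.
With the tool pointing down it reaches from about 0.35 to 0.875 m from the base axis. Payload 15.5 kg.
Tool frame: the origin (TCP) lies midway between the tips of the shut fingers; the grasp point (between the pads) lies 19 mm behind it (robot.grasp_offset is the distance from the TCP to the grasp point, in m); z points along the fingers, y is the line along which they close (so a half turn about z gives the same grasp; the last joint's range is limited). The gripper opens to 85 mm and grips with 20 to 120 N. Pads are 22 mm wide; open, the fingers measure 114 mm over their backs; the gripper's body (76 mm by 85 mm) begins 54 mm behind the grasp point. The pads swing forward as they close: fully open they stand 13 mm farther back than shut.
Start: joints at [-70.101, 28.281, 77.091, -0, 74.628, -5.472], TCP at [0.268, -0.565, 0.231] pointing down, gripper open.
Joint ranges: [-166.48, 166.48], [-47.26, 123.95], [12.59, 153.08], [-70.14, 250.14], [6.76, 159.57], [-176.63, 176.63]. Speed limits (degrees/s): [108.29, 108.29, 147.25, 172.46, 172.46, 172.46].

INTERFACE

Orientations are given as a 3x3 rotation matrix whose columns are the frame's x, y, z axes.
In Python, from plant import telemetry, optics, order, robot gives the robot as it stands. The module is installed in compiled form; this text tells all that it offers.
- The arm moves only by the tool jog_arm, never from a script. Its arguments are lists of equal length, an entry for each row: "delta_pos": the shift along the tool's x, y, z in cm, a list of three; "roll": the turn about the tool's z in degrees; "gripper": the finger opening in cm, from 0 to 8.54. A call has 1 to 5 rows; each row shifts and turns the commanded pose from where the row before left it, along the tool's axes as they then stand; what a row does not reach is not made up. A row lasts 1/8 s, in which the tool goes at most 62.5 mm and 10.7 degrees, less where a joint would pass 70% of its speed; a pose out of reach is approached as far as the arm can. A call with a gripper value outside its range is refused whole. The fingers move at their own pace and stop on an object; "grip_force" is the grip in N (left out, the last holds). Time passes only in rows, so rows that do not move let the fingers close. It gives the time, the measured TCP pose, the force, the opening and the grip force at its end, in the units of the state.
- telemetry.get_obs(): the state, without advancing time (a new reading comes with each control period).
- optics.grab_frame(name): name is "scene" or "top"; returns (picture, depth): 420x560x3 uint8, blue, green, red; 420x560 float32, m along the optical axis (not along the pixel's ray), 0 where there is no reading.
- optics.get_calibration(name): a dict with "fx", "fy", "cx", "cy" (pixels), "dist_coeffs" ([k1, k2, p1, p2, k3] as OpenCV has them; the pictures are not rectified), "cam_to_world" (4x4, takes a point from camera to world coordinates). Camera axes: x right, y up, looking along -z (the intrinsics and any distortion apply to the point x, -y, -z); pixel columns grow to the right and rows downward; lengths in m; the calibration is good to about 2 mm. A picture is of the moment at which its call begins. get_calibration takes no time and is no camera call.
- order.finish_job(): hands the job in; it is judged then, once.
The state is a dict: "clock": time; "qpos": joint angles; "joint_velocities": joint speeds; "effort": joint torques, N m; "tcp_pos": TCP position; "tcp_rot": TCP orientation; "contact_force": force on the tool from outside, world axes, zero at the start; "ft_torque": the same for the moment, N m; "grip_width": opening from 0.0 (shut) to 1.0 (fully open); "finger_force": force on a finger pad.
Only numpy, scipy, OpenCV 4.12 (cv2) and the standard library are available. Lean on these libraries where they do the work, as an engineer would, in place of code of your own. Each camera call takes 0.05 s, during which the arm holds its last target. There are 200 camera calls.

## Working session

There is one attempt and no reset: what is moved stays moved. The work goes in short steps, Python scripts to look and compute and a tool call to move; the robot and the scene stay as the last step left them, time stands still between calls to the robot, and variables do not carry over. Pictures are saved under pics/ and viewed, at most 10 in all, crops included, and the job is handed in when it is done.

Besides the shell and the picture viewer there is one more tool, called after "Request:" as a command line: name --pt "numbers of a row" for each row, then --argument value for the rest. jog_arm: Moves the arm, as the interface text tells. Its arguments: {"type":"object","properties":{"delta_pos":{"type":"array","items":{"type":"array","items":{"type":"number"}}},"roll":{"type":"array","items":{"type":"number"}},"gripper":{"type":"array","items":{"type":"number"}},"grip_force":{"type":"number"}},"required":["delta_pos","roll","gripper"]}

```bash
mkdir -p pics; cat > h.py <<'E'
import numpy as np, cv2
from plant import telemetry, optics, order, robot
def grab(n,tag):
    im,d=optics.grab_frame(n); np.savez(f'pics/{tag}.npz',im=im,d=d); cv2.imwrite(f'pics/{tag}.png',im); return im,d
def load(tag):
    z=np.load(f'pics/{tag}.npz'); return z['im'],z['d']
def world(n,uv,z):
    """uv Nx2, z N depth -> world"""
    c=optics.get_calibration(n); K=np.array([[c['fx'],0,c['cx']],[0,c['fy'],c['cy']],[0,0,1]])
    p=cv2.undistortPoints(np.float64(uv).reshape(-1,1,2),K,np.array(c['dist_coeffs'])).reshape(-1,2)
    z=np.ravel(z); P=np.c_[p[:,0]*z,-p[:,1]*z,-z,np.ones(len(z))]
    return (P@np.array(c['cam_to_world']).T)[:,:3]
def cloud(n,d):
    v,u=np.mgrid[:d.shape[0],:d.shape[1]]
    return world(n,np.c_[u.ravel(),v.ravel()],d.ravel()).reshape(*d.shape,3)
def pix(n,P):
    c=optics.get_calibration(n); K=np.array([[c['fx'],0,c['cx']],[0,c['fy'],c['cy']],[0,0,1]])
    T=np.linalg.inv(np.array(c['cam_to_world'])); q=np.c_[P,np.ones(len(P))]@T.T; q=q[:,:3]*[1,-1,-1]
    return cv2.projectPoints(q,np.zeros(3),np.zeros(3),K,np.array(c['dist_coeffs']))[0].reshape(-1,2)
E
python3 - <<'E'
from h import *
grab('scene','s0');grab('top','t0')
for n in('scene','top'):
    c=optics.get_calibration(n);print(n,c['fx'],np.round(c['cam_to_world'],3).tolist())
o=telemetry.get_obs();print(o['clock'],o['tcp_pos'],np.round(o['tcp_rot'],3).tolist(),o['contact_force'],robot.grasp_offset)
E
```

```text
scene 546.2937496877005 [[0.517, -0.632, 0.577, 1.319], [0.856, 0.371, -0.36, -0.479], [0.014, 0.68, 0.733, 1.077], [0.0, 0.0, 0.0, 1.0]]
top 378.9815740376823 [[-0.029, 0.985, -0.173, 0.352], [-0.999, -0.032, -0.017, -0.006], [-0.023, 0.172, 0.985, 1.301], [0.0, 0.0, 0.0, 1.0]]
0.1 [ 0.26769279 -0.56441555  0.23075156] [[0.904, 0.428, -0.0], [0.428, -0.904, 0.001], [0.0, -0.001, -1.0]] [-0.22429371 -0.44882269  0.07287124] 0.0187
```

View pics/s0.png

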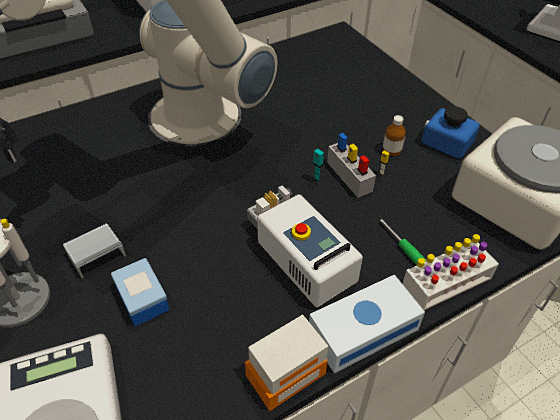

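View pics/t0.png

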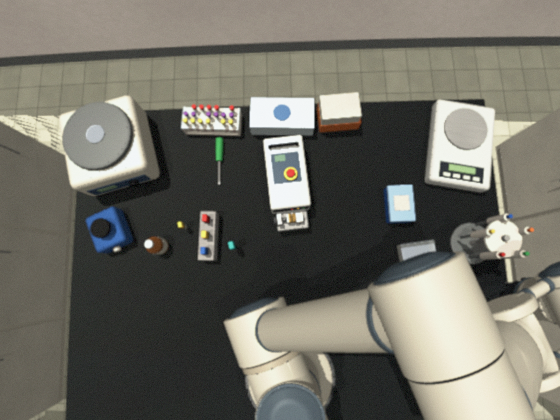

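The scene view shows the sealer with its red button at (301,230) and jaws near (272,200). The stand is at (350,168), with the yellow gauge at (352,152). A turquoise decoy stands at (318,157) and a small yellow one at (384,157). In the top view the button is at (290,173), the jaws at (292,218) and the yellow gauge at (205,234).

```bash
python3 - <<'E'
from h import *
for n,t,pts in(('scene','s0',dict(btn=(301,229),y=(352,150),b=(342,138),r=(363,160),dec=(384,155),jaw=(270,200))),('top','t0',dict(btn=(290,173),y=(205,234),b=(204,251),r=(206,218),dec=(180,225),jaw=(292,218)))):
    im,d=load(t);C=cloud(n,d)
    for k,(u,v) in pts.items(): print(n,k,im[v,u],np.round(C[v,u],4))
    # sealer axis: pts with z ~0.112 in region
    hsv=cv2.cvtColor(im,cv2.COLOR_BGR2HSV)
    def comps(lo,hi,name,zmin):
        m=cv2.inRange(hsv,lo,hi); k,l,s,c=cv2.connectedComponentsWithStats(m)
        for i in range(1,k):
            if s[i,4]>=8:
                P=C[l==i];P=P[(d[l==i]>0)]
                if len(P) and P[:,0].max()<0.95 and abs(P[:,1]).max()<0.5 and P[:,2].max()>zmin:
                    top=P[P[:,2]>P[:,2].max()-0.012]
                    print('  ',name,s[i].tolist(),np.round(np.median(top,0),4),np.round(P.min(0),3),np.round(P.max(0),3),len(top))
    comps((18,150,80),(35,255,255),'yel',.04);comps((0,180,80),(8,255,255),'red',.05);comps((100,150,60),(125,255,255),'blu',.08)
    m=(abs(C[...,2]-0.112)<0.006)&(C[...,0]>.3)&(C[...,0]<.95)&(abs(C[...,1])<.3)&(d>0)
    P=C[m][:,:2].astype(np.float32);print('sealertop',len(P),cv2.minAreaRect(P))
    m=(abs(C[...,2]-0.062)<0.004)&(C[...,0]>.3)&(C[...,0]<.8)&(C[...,1]>.1)&(C[...,1]<.4)&(d>0)
    P=C[m][:,:2].astype(np.float32);print('standtop',len(P),cv2.minAreaRect(P))
im,_=load('s0');cv2.imwrite('pics/c1.png',cv2.resize(im[120:260,230:410],None,fx=4.3,fy=4.2,interpolation=cv2.INTER_CUBIC))
im,_=load('t0');cv2.imwrite('pics/c2.png',cv2.resize(im[130:270,170:330],None,fx=4.2,fy=4.2,interpolation=cv2.INTER_CUBIC))
E
```

```text
scene btn [ 19  39 215] [ 0.6621 -0.0265  0.1352]
scene y [ 16  81 108] [0.4772 0.2524 0.1058]
scene b [136  66  12] [0.4271 0.2546 0.1099]
scene r [  0  15 194] [0.5304 0.2482 0.1138]
scene dec [58 26 20] [0.5104 0.3401 0.0737]
scene jaw [ 31  85 114] [ 0.5276 -0.0297  0.1089]
   yel [348, 144, 10, 17, 131] [0.475  0.2572 0.1094] [ 0.358  0.249 -0.006] [0.487 0.357 0.115] 46
   yel [381, 150, 9, 13, 84] [0.5092 0.3433 0.0793] [ 0.429  0.336 -0.006] [0.52  0.413 0.086] 25
   yel [264, 191, 13, 17, 130] [ 0.5163 -0.0215  0.1088] [ 0.406 -0.034 -0.003] [0.53  0.037 0.117] 68
   yel [292, 224, 19, 16, 144] [ 0.6665 -0.0292  0.1233] [ 0.637 -0.045  0.11 ] [0.678 0.005 0.133] 87
   yel [445, 234, 35, 21, 233] [0.8599 0.2961 0.0987] [ 0.801  0.243 -0.006] [0.871 0.412 0.104] 156
   yel [427, 254, 8, 9, 60] [0.8526 0.1972 0.0985] [ 0.8    0.19  -0.002] [0.86  0.278 0.103] 44
   yel [417, 258, 8, 9, 57] [0.8509 0.1717 0.0989] [0.816 0.165 0.027] [0.858 0.23  0.103] 42
   red [359, 155, 10, 18, 113] [0.5267 0.2544 0.1103] [ 0.416  0.245 -0.004] [0.539 0.351 0.116] 42
   red [296, 223, 11, 11,
[... 1282 characters left out ...]
, 3, 5, 9] [0.5014 0.3428 0.0716] [0.499 0.341 0.057] [0.514 0.345 0.075] 4
   yel [204, 232, 4, 6, 15] [0.469  0.2559 0.1097] [0.46  0.254 0.082] [0.477 0.259 0.115] 6
   red [289, 170, 6, 7, 22] [ 0.6568 -0.0236  0.1338] [ 0.643 -0.031  0.13 ] [ 0.664 -0.015  0.136] 22
   red [205, 215, 3, 7, 14] [0.5166 0.2539 0.1102] [0.512 0.252 0.098] [0.53  0.257 0.118] 8
   blu [202, 248, 5, 6, 28] [0.42   0.2596 0.1099] [0.41  0.257 0.084] [0.426 0.266 0.116] 21
sealertop 3586 ((0.6777130365371704, 0.010281234979629517), (0.41759538650512695, 0.6286500692367554), 12.792062759399414)
standtop 503 ((0.4718196988105774, 0.2566474676132202), (0.16403982043266296, 0.1297435760498047), 26.603519439697266)
```

View pics/c1.png

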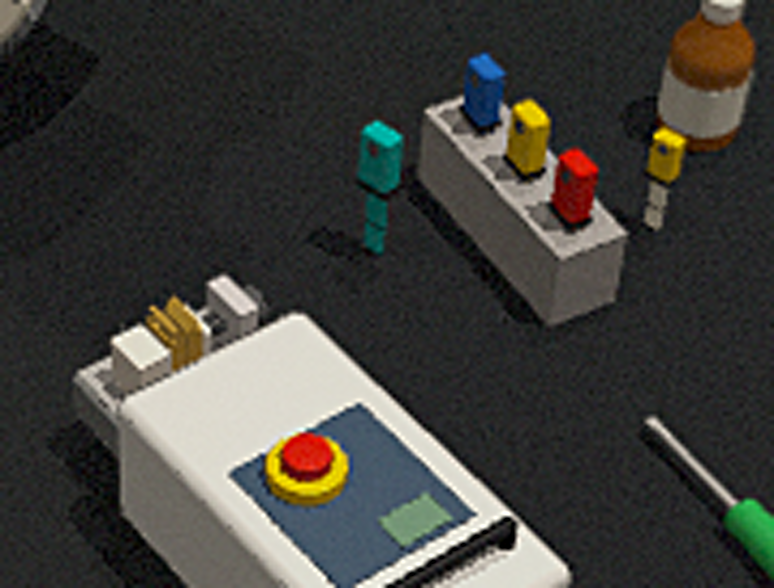

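View pics/c2.png

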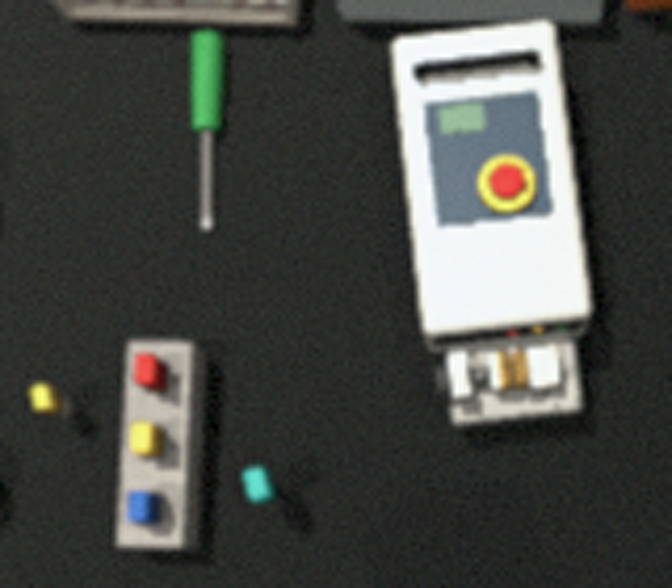

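The crops show the three gauges in the stand with yellow in the middle. The sealer jaws are brass with a slot running along the sealer's x, and the aluminium blocks stand on both sides of them. Next I fit the poses.

```bash
cat >> h.py <<'E'
def ray(n,uv,z0):
    A=world(n,uv,np.ones(len(uv)));B=world(n,uv,2*np.ones(len(uv)))
    t=(z0-A[:,2])/(B-A)[:,2]; return A+t[:,None]*(B-A)
def rect(n,im,x0,y0,x1,y1,z,s=.0005,yaw=0,o=(0,0)):
    """rectified view: columns = x, rows = -y (local frame o,yaw)"""
    xs=np.arange(x0,x1,s);ys=np.arange(y1,y0,-s);X,Y=np.meshgrid(xs,ys)
    c,q=np.cos(yaw),np.sin(yaw)
    P=np.c_[(o[0]+c*X-q*Y).ravel(),(o[1]+q*X+c*Y).ravel(),np.full(X.size,z)]
    uv=pix(n,P).astype(np.float32).reshape(*X.shape,2)
    return cv2.remap(im,uv[...,0],uv[...,1],cv2.INTER_CUBIC)
E
python3 - <<'E'
from h import *
for n,t,seed in(('scene','s0',(290,250)),('top','t0',(290,195))):
    im,d=load(t);C=cloud(n,d)
    P=C.copy();nn=(C[...,0]>.5)&(C[...,0]<.85)&(C[...,1]>-.13)&(C[...,1]<.13)&(d>0)
    m=nn&(abs(C[...,2]-.112)<.012)
    m=cv2.morphologyEx(m.astype(np.uint8),cv2.MORPH_OPEN,np.ones((3,3)))
    k,l=cv2.connectedComponents(m);m=(l==l[seed[1],seed[0]]).astype(np.uint8)
    cn=max(cv2.findContours(m,cv2.RETR_EXTERNAL,cv2.CHAIN_APPROX_NONE)[0],key=len)
    R=ray(n,cn.reshape(-1,2),.112)[:,:2].astype(np.float32)
    print(n,'sealer',cv2.minAreaRect(R),np.round(R.mean(0),3))
    m=(abs(C[...,2]-.062)<.008)&(C[...,0]>.35)&(C[...,0]<.6)&(C[...,1]>.2)&(C[...,1]<.31)
    R=ray(n,np.argwhere(m)[:,::-1],.062)[:,:2].astype(np.float32)
    print(' stand',cv2.minAreaRect(R))
    a=rect(n,im,.48,-.09,.58,.06,.115,.0004);b=rect(n,im,.38,.2,.56,.31,.112,.0006)
    cv2.imwrite(f'pics/r_{n}.png',np.vstack([cv2.resize(a,(400,600))]));cv2.imwrite(f'pics/b_{n}.png',cv2.resize(b,(400,244)))
A=np.hstack([cv2.imread('pics/r_scene.png'),cv2.imread('pics/r_top.png')]);cv2.imwrite('pics/v5.png',cv2.convertScaleAbs(A,alpha=1.3))
E
```

```text
scene sealer ((0.672511875629425, -0.01378639042377472), (0.2434796541929245, 0.13206985592842102), 4.89379358291626) [ 0.693 -0.012]
 stand ((0.47545427083969116, 0.25558313727378845), (0.0548783503472805, 0.1656133532524109), 87.39484405517578)
top sealer ((0.6637780070304871, -0.006763294339179993), (0.2409343123435974, 0.1291380673646927), 4.902166843414307) [ 0.661 -0.006]
 stand ((0.47206148505210876, 0.2618805468082428), (0.052314095199108124, 0.15873660147190094), 87.2087173461914)
```

View pics/v5.png

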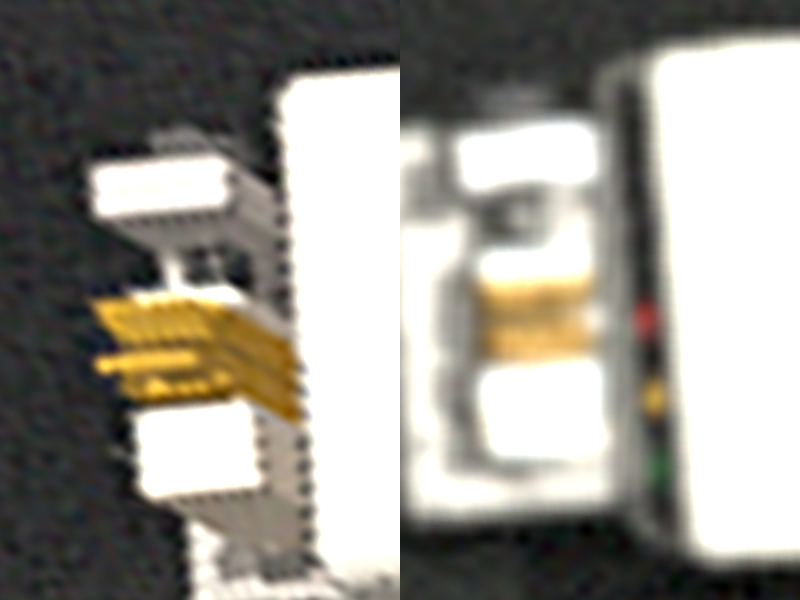

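Both views give a yaw of 4.9° for the sealer and -2.7° for the stand. The positions disagree by several mm, so I check the calibration.

```bash
python3 - <<'E'
from h import *
c5,s5=np.cos(np.radians(4.9)),np.sin(np.radians(4.9))
for n,t,seed in(('scene','s0',(290,250)),('top','t0',(290,195))):
    im,d=load(t);C=cloud(n,d)
    nn=(C[...,0]>.3)&(C[...,0]<.85)&(C[...,1]>-.3)&(C[...,1]<.4)&(d>0)
    P=C[nn&(abs(C[...,2])<.015)];A=np.c_[P[:,:2],np.ones(len(P))];print(n,'bench',np.round(np.linalg.lstsq(A,P[:,2],rcond=None)[0],4))
    m=nn&(abs(C[...,2]-.112)<.012)&(abs(C[...,1])<.13)&(C[...,0]>.5)
    m=cv2.morphologyEx(m.astype(np.uint8),cv2.MORPH_OPEN,np.ones((3,3)))
    k,l=cv2.connectedComponents(m);m=l==l[seed[1],seed[0]]
    S=C[m];print(' top z',np.median(S[:,2]),np.percentile(S[:,2],[10,90]))
    L=np.c_[S[:,0]*c5+S[:,1]*s5,-S[:,0]*s5+S[:,1]*c5]
    print(' local extents',np.percentile(L,[.5,50,99.5],0).round(4).tolist(), 'n',len(S))
    for x in(.6,.7): 
        q=L[abs(L[:,0]-x)<.01,1];print('  y at',x,q.min(),q.max())
    for y in(-.09,-.05,-.02):
        q=L[abs(L[:,1]-y)<.01,0];print('  x at',y,q.min(),q.max())
E
```

```text
scene bench [ 0.0012 -0.0004 -0.0011]
 top z 0.11130191277078055 [0.10777272 0.11422199]
 local extents [[0.5469, -0.1316], [0.6775, -0.0735], [0.7834, -0.0039]] n 4288
  y at 0.6 -0.13208241119686864 -0.0017515539546298226
  y at 0.7 -0.13270789095694618 -0.0036782252404073054
  x at -0.09 0.5399687790894104 0.7842443330353549
  x at -0.05 0.540625308992679 0.7840362139668146
  x at -0.02 0.5452289628418149 0.7840344864823277
top bench [ 0.0016  0.0016 -0.0013]
 top z 0.11141370640127901 [0.10785428 0.11486679]
 local extents [[0.5425, -0.1278], [0.6531, -0.0609], [0.7812, 0.0009]] n 2667
  y at 0.6 -0.12797565164658165 0.00026300933169006585
  y at 0.7 -0.12771404871449898 0.0015026803501122024
  x at -0.09 0.5420520483014726 0.7825916559038463
  x at -0.05 0.5415500578783302 0.7855768259196286
  x at -0.02 0.5408328442228219 0.783053033917321
```

Request:
jog_arm --pt "0 0 -0.5" --pt "0 0 -0.5" --pt "0 0 -0.5" --pt "0 0 0" --roll '[9.3,9.3,9.4,0]' --gripper '[0,0,0,0]'

```text
clock: 0.6
tcp_pos: [0.2678, -0.5647, 0.2463]
tcp_rot: [[0.999, -0.045, 0.0], [-0.045, -0.999, -0.0], [0.0, 0.0, -1.0]]
contact_force: [0.5, 0.5, -0.8]
grip_width: 0.143
finger_force: 0.0
```

```bash
cat >> h.py <<'E'
def to(P,o=None):
    o=o or telemetry.get_obs();R=np.array(o['tcp_rot']);e=np.array(P)-o['tcp_pos']
    print('t',round(o['clock'],2),'tcp',np.round(o['tcp_pos'],4),'yaw',round(np.degrees(np.arctan2(R[1,0],R[0,0])),2),'tilt',np.round(R[2],4),'F',np.round(o['contact_force'],2),'w',round(o['grip_width'],3),'ff',o['finger_force'],'dcm',np.round(100*R.T@e,2))
E
python3 -c "
from h import *
to((.6575,-.0235,.16))"
```

```text
t 0.6 tcp [ 0.2678 -0.5647  0.2463] yaw -2.59 tilt [ 0.e+00  1.e-04 -1.e+00] F [ 0.5   0.53 -0.84] w 0.143 ff 0.0 dcm [ 36.49 -55.83   8.63]
```

Request:
jog_arm --pt "2.4 -3.7 0" --pt "2.4 -3.7 0" --pt "2.4 -3.7 0" --pt "2.4 -3.7 0" --pt "2.4 -3.7 0" --roll '[0,0,0,0,0]' --gripper '[0,0,0,0,0]'

```text
clock: 1.23
tcp_pos: [0.3968, -0.3841, 0.2459]
tcp_rot: [[0.999, -0.041, -0.0], [-0.041, -0.999, 0.0], [-0.0, -0.0, -1.0]]
contact_force: [0.1, 0.1, 0.7]
grip_width: 0.002
finger_force: 0.0
```

Request:
jog_arm --pt "2.4 -3.7 0" --pt "2.4 -3.7 0" --pt "2.4 -3.7 0" --pt "2.4 -3.7 0" --pt "2.4 -3.7 0" --roll '[0,0,0,0,0]' --gripper '[0,0,0,0,0]'

```text
clock: 1.85
tcp_pos: [0.5251, -0.2048, 0.2459]
tcp_rot: [[0.999, -0.041, -0.0], [-0.041, -0.999, 0.0], [-0.0, -0.0, -1.0]]
contact_force: [0.0, -0.2, 0.6]
grip_width: -0.006
finger_force: 0.0
```

Request:
jog_arm --pt "2.4 -3.7 0" --pt "2.4 -3.7 0" --pt "2.4 -3.7 0" --pt "2.4 -3.7 0" --pt "0 0 0" --roll '[0,0,0,0,0]' --gripper '[0,0,0,0,0]'

```text
clock: 2.48
tcp_pos: [0.6283, -0.0602, 0.2455]
tcp_rot: [[0.999, -0.038, -0.0], [-0.038, -0.999, 0.001], [-0.0, -0.001, -1.0]]
contact_force: [0.0, -0.6, -0.2]
grip_width: -0.001
finger_force: 0.0
```

```bash
python3 -c "
from h import *
to((.6575,-.0235,.135))"
```

```text
t 2.48 tcp [ 0.6283 -0.0602  0.2455] yaw -2.2 tilt [-4.e-04 -5.e-04 -1.e+00] F [ 0.03 -0.59 -0.18] w -0.001 ff 0.0 dcm [ 2.79 -3.77 11.05]
```

Request:
jog_arm --pt "1.4 -1.9 2.5" --pt "1.4 -1.9 2.5" --pt "0 0 3" --pt "0 0 2" --pt "0 0 0" --roll '[0,0,0,0,0]' --gripper '[0,0,0,0,0]'

```text
clock: 3.1
tcp_pos: [0.6556, -0.0265, 0.1447]
tcp_rot: [[0.999, -0.044, -0.003], [-0.044, -0.999, 0.0], [-0.003, -0.0, -1.0]]
contact_force: [-0.5, -0.6, 1.0]
grip_width: -0.0
finger_force: 0.0
```

```bash
python3 - <<'E'
from h import *
to((.6575,-.0235,.135))
im,d=grab('scene','s1');im2,d2=grab('top','t1')
o=telemetry.get_obs();print(pix('scene',[o['tcp_pos']]),pix('top',[o['tcp_pos']]))
cv2.imwrite('pics/v6.png',np.hstack([cv2.resize(im[170:290,240:340],(400,480),interpolation=cv2.INTER_CUBIC),cv2.resize(im2[130:250,240:340],(400,480),interpolation=cv2.INTER_CUBIC)]))
E
```

```text
t 3.1 tcp [ 0.6556 -0.0265  0.1447] yaw -2.5 tilt [-3.5e-03 -2.0e-04 -1.0e+00] F [-0.51 -0.59  1.03] w -0.0 ff 0.0 dcm [ 0.18 -0.31  0.97]
[[299.94782077 224.11941382]] [[292.44024954 170.84418442]]
```

View pics/v6.png

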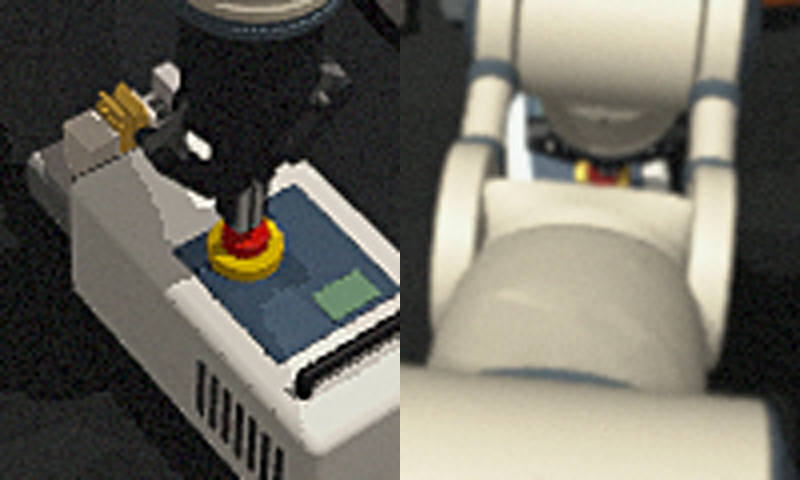

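The scene view shows the shut fingers just above the red button's centre at crop (245,225). The top view is hidden by the arm. I press down in steps.

Request:
jog_arm --pt "0.1 -0.3 0.6" --pt "0 0 0.4" --pt "0 0 0.3" --pt "0 0 0.2" --pt "0 0 0" --roll '[0,0,0,0,0]' --gripper '[0,0,0,0,0]'

```text
clock: 3.82
tcp_pos: [0.6581, -0.023, 0.1313]
tcp_rot: [[0.999, -0.046, 0.0], [-0.046, -0.999, 0.0], [0.0, -0.0, -1.0]]
contact_force: [-0.4, 0.5, 3.7]
grip_width: -0.002
finger_force: 1.4
```

Request:
jog_arm --pt "0 0 0.2" --pt "0 0 0.1" --pt "0 0 0" --roll '[0,0,0]' --gripper '[0,0,0]'

```text
clock: 4.2
tcp_pos: [0.6581, -0.023, 0.1283]
tcp_rot: [[0.999, -0.046, 0.0], [-0.046, -0.999, 0.0], [0.0, -0.0, -1.0]]
contact_force: [-0.7, 0.6, 4.2]
grip_width: 0.006
finger_force: 2.3
```

Request:
jog_arm --pt "0 0 0.1" --pt "0 0 0" --roll '[0,0]' --gripper '[0,0]'

```text
clock: 4.45
tcp_pos: [0.6581, -0.023, 0.1279]
tcp_rot: [[0.999, -0.046, 0.0], [-0.046, -0.999, -0.0], [0.0, 0.0, -1.0]]
contact_force: [-3.5, 1.7, 12.3]
grip_width: -0.002
finger_force: 6.1
```

Request:
jog_arm --pt "0 0 0.1" --pt "0 0 0" --roll '[0,0]' --gripper '[0,0]'

```text
clock: 4.7
tcp_pos: [0.6582, -0.023, 0.1277]
tcp_rot: [[0.999, -0.046, 0.001], [-0.046, -0.999, -0.0], [0.001, 0.0, -1.0]]
contact_force: [-7.7, 1.3, 23.1]
grip_width: -0.003
finger_force: 11.4
```

Request:
jog_arm --pt "0 0 0.1" --pt "0 0 0" --roll '[0,0]' --gripper '[0,0]'

```text
clock: 4.95
tcp_pos: [0.6583, -0.0231, 0.1275]
tcp_rot: [[0.999, -0.046, 0.002], [-0.046, -0.999, -0.0], [0.002, 0.0, -1.0]]
contact_force: [-11.8, 2.2, 33.6]
grip_width: 0.0
finger_force: 16.7
```

Hard stop at z = 0.128: the force went from 4 N to 34 N with no more travel. I release and rise.

Request:
jog_arm --pt "0 0 -1" --pt "0 0 -2" --pt "0 0 -4" --pt "0 0 -3" --pt "0 0 0" --roll '[0,0,0,0,0]' --gripper '[0,0,0,0,0]'

```text
clock: 5.58
tcp_pos: [0.6592, -0.0233, 0.2276]
tcp_rot: [[0.999, -0.046, 0.004], [-0.046, -0.999, -0.001], [0.004, 0.0, -1.0]]
contact_force: [0.2, -0.2, 0.0]
grip_width: 0.001
finger_force: 0.0
```

```bash
python3 -c "
from h import *
grab('scene','s2')
to((.472,.257,.23))"
```

```text
t 5.62 tcp [ 0.6584 -0.0232  0.2258] yaw -2.64 tilt [ 1.4e-03  2.0e-04 -1.0e+00] F [-0.7  -0.11 -1.6 ] w 0.003 ff 0.0 dcm [-19.91 -27.13  -0.45]
```

Request:
jog_arm --pt "-2.2 -3 0" --pt "-2.2 -3 0" --pt "-2.2 -3 0" --pt "-2.2 -3 0" --pt "-2.2 -3 0" --roll '[0,0,0,0,0]' --gripper '[5,5,5,5,5]'

```text
clock: 6.25
tcp_pos: [0.5537, 0.1326, 0.2239]
tcp_rot: [[0.999, -0.046, -0.002], [-0.046, -0.999, -0.0], [-0.002, 0.0, -1.0]]
contact_force: [0.3, -0.3, -0.2]
grip_width: 0.588
finger_force: 0.0
```

Request:
jog_arm --pt "-2.2 -3 0" --pt "-2.2 -3 0" --pt "-2.2 -3 0" --pt "-2.2 -3 0" --pt "0 0 0" --roll '[0,0,0,0,0]' --gripper '[5,5,5,5,5]'

```text
clock: 6.88
tcp_pos: [0.4708, 0.2571, 0.2241]
tcp_rot: [[0.999, -0.043, -0.002], [-0.043, -0.999, -0.001], [-0.002, 0.001, -1.0]]
contact_force: [0.2, -0.7, -0.9]
grip_width: 0.586
finger_force: 0.0
```

```bash
python3 -c "
from h import *
to((.472,.257,.125))"
```

```text
t 6.88 tcp [0.4708 0.2571 0.2241] yaw -2.48 tilt [-2.2e-03  8.0e-04 -1.0e+00] F [ 0.24 -0.71 -0.87] w 0.586 ff 0.0 dcm [ 0.15 -0.01  9.91]
```

Descend part way, then look.

Request:
jog_arm --pt "0.1 0 4" --pt "0 0 4" --pt "0 0 2" --pt "0 0 0" --roll '[0,0,0,0]' --gripper '[5,5,5,5]'

```text
clock: 7.38
tcp_pos: [0.4728, 0.2546, 0.1234]
tcp_rot: [[0.999, -0.046, -0.004], [-0.046, -0.999, -0.002], [-0.004, 0.002, -1.0]]
contact_force: [0.6, -0.3, 0.1]
grip_width: 0.581
finger_force: 0.0
```

```bash
python3 - <<'E'
from h import *
im,d=grab('scene','s3')
to((.472,.257,.072))
cv2.imwrite('pics/v7.png',cv2.resize(im[70:210,290:430],(600,600),interpolation=cv2.INTER_CUBIC))
E
```

```text
t 7.42 tcp [0.4735 0.255  0.1247] yaw -2.66 tilt [-1.7e-03  9.0e-04 -1.0e+00] F [ 0.41 -0.81  0.67] w 0.588 ff 0.0 dcm [-0.15 -0.19  5.27]
```

View pics/v7.png

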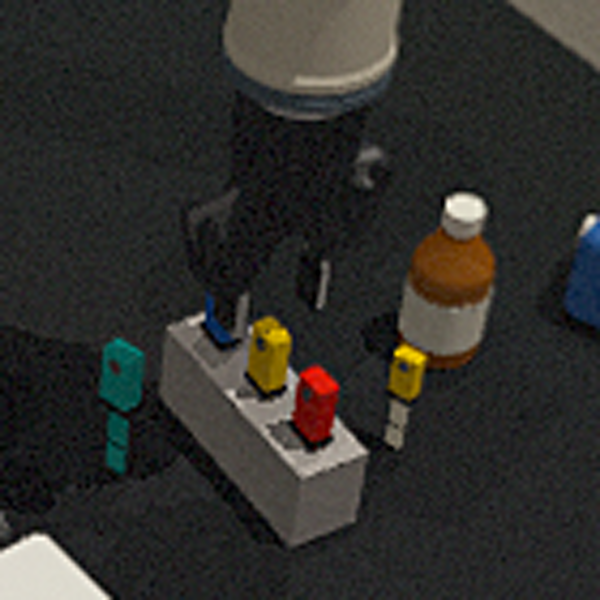

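The fingertips are at crop (240,325) and (320,300), straddling the yellow handle's top at (270,327). I check the alignment numerically.

```bash
python3 - <<'E'
from h import *
for z in(.125,.133,.112): print(z,pix('scene',[[.4735,.255,z]]))
mid=np.array([[290+280*140/600,70+312*140/600]]);yt=np.array([[290+269*140/600,70+328*140/600]])
print(mid,yt,'mid@.13',ray('scene',mid,.13),'@.125',ray('scene',mid,.125),'yellowtop',ray('scene',yt,.112))
im,d=load('s3');hsv=cv2.cvtColor(im,cv2.COLOR_BGR2HSV)
m=cv2.inRange(hsv,(18,150,60),(35,255,255));m[:,:340]=0;m[:,365:]=0;m[:135]=0;m[:,:][170:]=0
M=cv2.moments(m,True);c=np.array([[M['m10']/M['m00'],M['m01']/M['m00']]]);print('sil centroid',c)
# silhouette of model handle 24x16x50 at candidate
a=np.radians(-2.7);best=[]
for x in np.arange(.464,.482,.001):
  for y in np.arange(.248,.266,.001):
    P=[[x+np.cos(a)*i-np.sin(a)*j,y+np.sin(a)*i+np.cos(a)*j,k] for i in(-.012,.012) for j in(-.008,.008) for k in(.062,.112)]
    h=cv2.convexHull((pix('scene',np.array(P))*16).astype(np.int32));q=np.zeros_like(m);cv2.fillConvexPoly(q,h,255,shift=4)
    best.append(((np.logical_and(q,m).sum()/np.logical_or(q,m).sum()),x,y))
print(sorted(best)[-4:], m.astype(bool).sum())
E
```

```text
0.125 [[352.72151133 143.41812663]]
0.133 [[353.03867541 141.11173494]]
0.112 [[352.2118166  147.12589428]]
[[355.33333333 142.8       ]] [[352.76666667 146.53333333]] mid@.13 [[0.47940889 0.25856681 0.13      ]] @.125 [[0.47497924 0.26245932 0.125     ]] yellowtop [[0.47230659 0.25768528 0.112     ]]
sil centroid [[352.48120301 152.23308271]]
[(np.float64(0.665), np.float64(0.468), np.float64(0.262)), (np.float64(0.665), np.float64(0.46900000000000003), np.float64(0.262)), (np.float64(0.665), np.float64(0.46900000000000003), np.float64(0.264)), (np.float64(0.6717171717171717), np.float64(0.465), np.float64(0.265))] 133
```

Request:
jog_arm --pt "-0.1 -0.1 2" --pt "0 0 2" --pt "0 0 1.3" --pt "0 0 0" --roll '[0,0,0,0]' --gripper '[5,5,5,5]' --grip_force 20

```text
clock: 7.92
tcp_pos: [0.4727, 0.2566, 0.0722]
tcp_rot: [[0.999, -0.046, -0.001], [-0.046, -0.999, -0.0], [-0.001, 0.0, -1.0]]
contact_force: [-0.2, 0.0, 0.5]
grip_width: 0.587
finger_force: 0.0
```

Request:
jog_arm --pt "0 0 0" --pt "0 0 0" --pt "0 0 0" --pt "0 0 0" --pt "0 0 0" --roll '[0,0,0,0,0]' --gripper '[3,2.4,2,1.8,1.4]' --grip_force 20

```text
clock: 8.55
tcp_pos: [0.4729, 0.2573, 0.0725]
tcp_rot: [[0.999, -0.046, 0.001], [-0.046, -0.999, 0.001], [0.001, -0.001, -1.0]]
contact_force: [-0.0, 5.7, 1.0]
grip_width: 0.184
finger_force: 19.7
```

Request:
jog_arm --pt "0 0 0" --pt "0 0 0" --pt "0 0 0" --pt "0 0 0" --roll '[0,0,0,0]' --gripper '[1.2,1,1,1]' --grip_force 20

```text
clock: 9.05
tcp_pos: [0.4729, 0.2573, 0.0725]
tcp_rot: [[0.999, -0.046, 0.001], [-0.046, -0.999, 0.001], [0.001, -0.001, -1.0]]
contact_force: [-1.5, 6.0, 1.7]
grip_width: 0.184
finger_force: 19.7
```

Request:
jog_arm --pt "0 -0.08 0" --pt "0 0 0" --pt "0 0 0" --roll '[0,0,0]' --gripper '[1,1,1]'

```text
clock: 9.43
tcp_pos: [0.4729, 0.2576, 0.0724]
tcp_rot: [[0.999, -0.046, 0.0], [-0.046, -0.999, 0.0], [0.0, -0.0, -1.0]]
contact_force: [-0.3, 3.5, 3.5]
grip_width: 0.183
finger_force: 19.9
```

Request:
jog_arm --pt "0 -0.08 0" --pt "0 0 0" --pt "0 0 0" --roll '[0,0,0]' --gripper '[1,1,1]' --grip_force 40

```text
clock: 9.8
tcp_pos: [0.4728, 0.258, 0.0724]
tcp_rot: [[0.999, -0.046, 0.0], [-0.046, -0.999, -0.001], [0.0, 0.001, -1.0]]
contact_force: [1.4, -3.2, 6.5]
grip_width: 0.181
finger_force: 43.0
```

Request:
jog_arm --pt "0 0 -0.5" --pt "0 0 -1" --pt "0 0 -2" --pt "0 0 -2" --pt "0 0 0" --roll '[0,0,0,0,0]' --gripper '[1,1,1,1,1]'

```text
clock: 10.42
tcp_pos: [0.4735, 0.2587, 0.1289]
tcp_rot: [[0.999, -0.046, 0.003], [-0.046, -0.999, 0.001], [0.003, -0.001, -1.0]]
contact_force: [-0.0, 0.9, -0.6]
grip_width: 0.18
finger_force: 42.0
```

Request:
jog_arm --pt "0 0 -3" --pt "0 0 -4" --pt "0 0 -4" --pt "0 0 0" --pt "0 0 0" --roll '[0,0,0,0,0]' --gripper '[1,1,1,1,1]'

```text
clock: 11.05
tcp_pos: [0.4723, 0.2581, 0.2364]
tcp_rot: [[0.999, -0.046, -0.001], [-0.046, -0.999, -0.0], [-0.001, 0.0, -1.0]]
contact_force: [-0.2, -0.7, -0.9]
grip_width: 0.183
finger_force: 42.0
```

```bash
python3 -c "
from h import *
to((.513,-.022,.215))"
```

```text
t 11.05 tcp [0.4723 0.2581 0.2364] yaw -2.63 tilt [-1.e-03  5.e-04 -1.e+00] F [-0.18 -0.66 -0.94] w 0.183 ff 42.02000141143799 dcm [ 5.35 27.8   2.15]
```

Request:
jog_arm --pt "0.7 3.6 0" --pt "0.7 3.6 0" --pt "0.7 3.6 0" --pt "0.7 3.6 0" --pt "0.7 3.6 0" --roll '[0,0,0,0,0]' --gripper '[1,1,1,1,1]'

```text
clock: 11.68
tcp_pos: [0.4988, 0.0757, 0.2358]
tcp_rot: [[0.999, -0.046, -0.003], [-0.046, -0.999, -0.0], [-0.003, 0.0, -1.0]]
contact_force: [0.5, -0.5, -0.2]
grip_width: 0.178
finger_force: 41.9
```

Request:
jog_arm --pt "0.7 3.6 0" --pt "0.7 3.6 0" --pt "0.5 2.6 1" --pt "0 0 1" --pt "0 0 0" --roll '[0,0,0,-7.5,0]' --gripper '[1,1,1,1,1]'

```text
clock: 12.3
tcp_pos: [0.5128, -0.0219, 0.2155]
tcp_rot: [[0.996, 0.084, -0.004], [0.084, -0.996, 0.001], [-0.004, -0.001, -1.0]]
contact_force: [0.5, 0.7, -0.6]
grip_width: 0.18
finger_force: 42.0
```

```bash
python3 - <<'E'
from h import *
to((.513,-.022,.195))
im,d=grab('scene','s4');im2,_=grab('top','t4');to((.513,-.022,.195))
cv2.imwrite('pics/v8.png',np.hstack([cv2.resize(im[120:240,220:320],(500,600),interpolation=cv2.INTER_CUBIC),cv2.resize(im2[170:260,260:320],(300,600),interpolation=cv2.INTER_CUBIC)]))
E
```

```text
t 12.3 tcp [ 0.5128 -0.0219  0.2155] yaw 4.81 tilt [-0.0037 -0.001  -1.    ] F [ 0.46  0.68 -0.6 ] w 0.18 ff 41.96523427963257 dcm [0.03 0.01 2.05]
t 12.4 tcp [ 0.5136 -0.0216  0.2167] yaw 4.72 tilt [-1.5e-03 -4.0e-04 -1.0e+00] F [ 0.55 -0.63 -0.41] w 0.185 ff 41.97259247303009 dcm [-0.06  0.04  2.17]
```

View pics/v8.png

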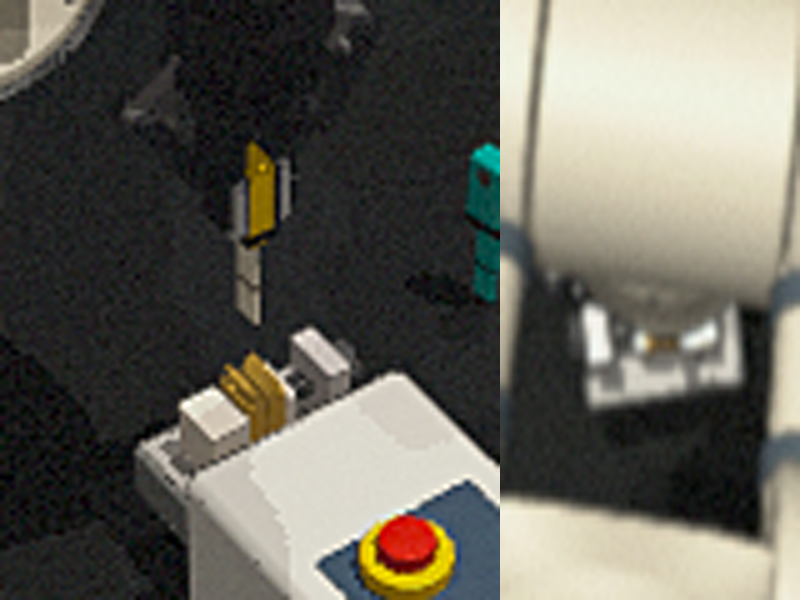

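The tip is at crop (253,323) and the line at (249,281). The jaws are below at about (250,395), and the red button has sprung back out at (405,545). I derive the camera bias from the known tip position and overlay the predicted slot.

```bash
python3 - <<'E'
from h import *
ims=[optics.grab_frame('scene')[0].astype(float) for _ in range(8)]
im=np.mean(ims,0);np.save('pics/s5.npy',im);im=np.clip(im*1.15,0,255).astype(np.uint8)
o=telemetry.get_obs();to((.513,-.022,.195));t=np.array(o['tcp_pos']);R=np.array(o['tcp_rot'])
tip=t+[0,0,-.0654];ln=t+[0,0,-.0414]
pt,pl=pix('scene',[tip,ln]);print('pred tip',pt,'line',pl,'seen',220+253/5,120+323/5,220+249/5,120+281/5)
u0,v0,S=255,150,12.0
def crop(im): return cv2.resize(im[150:200,255:288],None,fx=S,fy=S,interpolation=cv2.INTER_CUBIC)
A=crop(im)[:, :];B=A.copy()
a=np.radians(4.9);ex=np.array([np.cos(a),np.sin(a),0]);ey=np.array([-ex[1],ex[0],0])
M=np.array([t[0],t[1],0])
def dr(P,col):
    q=(pix('scene',np.array(P))-[u0,v0]+.5)*S;cv2.polylines(B,[q.astype(np.int32)],True,col,1)
def box(hx,hy,z,c=M): return [c+i*hx*ex+j*hy*ey+[0,0,z] for i,j in((-1,-1),(1,-1),(1,1),(-1,1))]
dr(box(.012,.0065,.115),(0,255,0));dr(box(.012,.0011,.107),(255,0,255));dr(box(.007,.0015,tip[2]),(255,255,0));dr(box(.007,.0015,ln[2]),(255,255,0))
cv2.imwrite('pics/v9.png',np.hstack([A,B]));print(A.shape)
for nm,e in(('ex',ex),('ey',ey),('z',np.array([0,0,1]))): print(nm,'px per mm',(pix('scene',[tip+e*.005])-pix('scene',[tip-e*.005]))/10)
E
```

```text
t 12.8 tcp [ 0.514  -0.0217  0.2174] yaw 4.86 tilt [ 2.e-04  1.e-04 -1.e+00] F [-0.41 -0.98 -0.4 ] w 0.186 ff 41.985007524490356 dcm [-0.1   0.02  2.24]
pred tip [269.92590943 182.86912347] line [269.85124973 175.67384005] seen 270.6 184.6 269.8 176.2
(600, 396, 3)
ex px per mm [[0.23935651 0.24150369]]
ey px per mm [[ 0.34276733 -0.17065384]]
z px per mm [[-0.00306438 -0.29575162]]
```

View pics/v9.png

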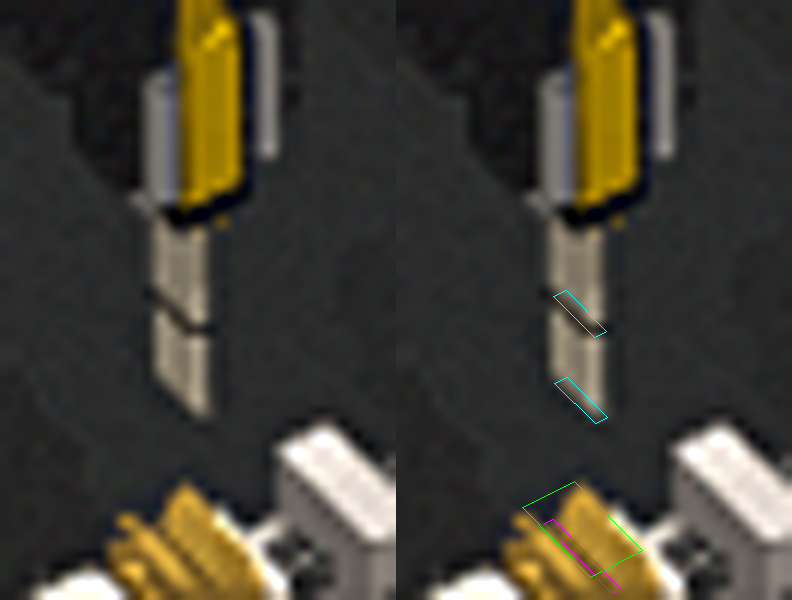

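The overlay fits well: the blade sits about 0.4 px up-left of its prediction, and the mouth corners are seen at (125,517) and (183,487). I refine with numeric profiles.

```bash
python3 - <<'E'
from h import *
im=np.load('pics/s5.npy').astype(np.float32);M=(.514,-.0217);a=np.radians(4.9)
s=.0005
for z in(.115,.107):
    r=rect('scene',im,-.02,-.016,.02,.016,z,s,a,M)   # cols x -20..20mm, rows y +16..-16
    g=r[...,2]; sat=r.max(2)-r.min(2)
    print('z',z,'rows y(mm) ; cols x=-16..16 step4 : red | sat')
    for i in range(0,64,2):
        print('%6.1f'%(16-i*.5),' '.join('%4d'%g[i:i+2,int((x+20)*2)-3:int((x+20)*2)+3].mean() for x in range(-16,18,4)),' | ',' '.join('%4d'%sat[i:i+2,int((x+20)*2)-3:int((x+20)*2)+3].mean() for x in range(-16,18,4)))
E
```

```text
z 0.115 rows y(mm) ; cols x=-16..16 step4 : red | sat
  16.0   39   36   38   37   35   26  109  121   46  |     0    0    1    1    2    1   10   13    2
  15.0   37   35   37   36   33   26  109  145   54  |     1    1    2    1    2    1   10   15    3
  14.0   36   34   35   34   29   21  105  161   53  |     2    1    2    3    3    2    9   15    3
  13.0   35   33   33   29   22   14  100  166   47  |     2    2    4    4    5    4    8   14    3
  12.0   36   31   30   23   21   12  100  166   40  |     2    3    6    7    7    8    6   12    2
  11.0   37   29   26   17   38   21  102  173   44  |     3    6   11   13    9   10    6    9    2
  10.0   37   30   27   19   74   61  117  191   80  |     3    6   11   14    5    4    4   10    7
   9.0   36   37   48   43  122  132  154  216  145  |     3    5    8    9   15   15   15   24   15
   8.0   36   46   91   90  159  201  203  229  207  |     3    9   44   47   50   44   44   49   31
   7.0   36   46  138  141  174  231  222  215  232  |     2   10   87   91   87   78   77   77   58
   6.0   36   37  163  175  173  214
[... 4771 characters left out ...]
   22   69  117  147  108   86   93  118  133  |     8   29   86  102   76   61   66   83   95
 -10.0   25   71  117  177  144  113  120  132  145  |     5   30   85  124  100   80   87   95  105
 -11.0   27   61  114  187  168  142  147  136  138  |     2   23   82  133  119  103  108  100  104
 -12.0   29   42   98  169  156  146  147  122  115  |     2   11   69  124  116  111  114   97   94
 -13.0   30   25   70  131  116  118  116   97   98  |     1    5   46  101   96   97   97   84   80
 -14.0   30   18   43   93   79   87   85   77   98  |     0    5   22   69   66   68   69   64   64
 -15.0   30   18   31   82   80   84   84   84  116  |     0    3    8   39   40   40   42   45   47
```

Request:
jog_arm --pt "0.35 0.07 1" --pt "0 0 1" --pt "0 0 0.8" --pt "0 0 0" --pt "0 0 0" --roll '[0,0,0,0,0]' --gripper '[1,1,1,1,1]'

```text
clock: 13.42
tcp_pos: [0.5176, -0.0223, 0.1894]
tcp_rot: [[0.996, 0.085, 0.0], [0.085, -0.996, 0.0], [0.0, -0.0, -1.0]]
contact_force: [0.4, 0.4, -1.1]
grip_width: 0.183
finger_force: 42.0
```

```bash
python3 - <<'E'
from h import *
ims=[optics.grab_frame('scene')[0].astype(float) for _ in range(8)]
im=np.mean(ims,0);np.save('pics/s6.npy',im);im=im.astype(np.float32)
o=telemetry.get_obs();to((.5176,-.0222,.1564))
# line and edges of blade: rectify in blade's -y-face plane (x,z)
a=np.radians(4.9);ex=np.array([np.cos(a),np.sin(a),0]);ey=np.array([-ex[1],ex[0],0])
c=np.array(o['tcp_pos'])-.0015*ey
xs=np.arange(-.012,.0121,.001);zs=np.arange(-.020,-.076,-.001)
P=np.array([c+x*ex+[0,0,z] for z in zs for x in xs]);uv=pix('scene',P).astype(np.float32).reshape(len(zs),len(xs),2)
g=cv2.remap(im,uv[...,0],uv[...,1],cv2.INTER_CUBIC).mean(2)
print('      ',' '.join('%3d'%(1000*x) for x in xs))
for z,r in zip(zs,g): print('%5.0f '%(1000*z),' '.join('%3d'%v for v in r))
E
```

```text
t 13.82 tcp [ 0.5175 -0.0222  0.1894] yaw 4.87 tilt [ 1.e-04  0.e+00 -1.e+00] F [-0.12 -0.07 -0.16] w 0.18 ff 41.99230134487152 dcm [ 0.01 -0.    3.3 ]
       -12 -11  -9  -8  -7  -6  -5  -4  -3  -2  -1   0   0   1   2   3   4   5   6   7   8   9  10  11  12
  -20   84  84  77  68  58  51  50  56  63  67  69  69  77  94 106 110 107 103 102 101  95  83  66  49  36
  -21   82  77  69  62  58  60  66  75  82  85  84  89  95 102 106 105 105 102 102 101  95  83  67  50  37
  -22   74  68  62  61  64  71  81  89  94  99 101 102 101 102 105 106 104 102 102 101  96  83  67  50  37
  -23   64  58  58  63  71  80  90  97 105 111 109 105 102 104 106 105 104 102 102 101  96  84  67  50  36
  -24   53  52  56  65  75  85  94 104 112 114 109 105 105 105 105 104 104 102 102 101  96  83  66  51  37
  -25   44  47  54  65  76  86  98 108 112 111 108 107 105 104 104 104 103 102 102 101  95  82  67  53  37
  -26   38  43  54  65  76  89  99 106 108 108 109 106 104 102 103 103 103 102 102  99  92  83  71  56  37
  -27   33  42  54  64  76  89  97 101 105 108 108 105 102 101 102 103 103 102 100  98  95  
[... 4450 characters left out ...]
14 110 106 101  97  96  93  90  91  95  98  99 100  99  96
  -70   29  25  23  28  46  68  95 111 119 118 115 111 106 101  99  98  94  92  96 101 104 103 103 101  97
  -71   27  24  23  31  52  75  98 110 117 118 116 111 106 103 103 100  96  97 103 108 108 107 105 102  97
  -72   26  25  26  36  59  81  99 109 117 120 117 111 107 108 107 101 100 105 111 112 110 109 106 101  97
  -73   28  27  31  45  65  85 100 111 120 121 115 110 112 112 108 103 106 114 115 112 110 109 105 100  99
  -74   30  30  35  51  71  89 102 114 121 117 112 112 115 112 105 105 111 115 112 107 107 106 101  99 101
  -75   31  31  40  57  76  91 104 115 115 110 109 112 111 104 101 105 110 107 102 100 102  99  96  96  99
```

The blade and line sit where predicted (line at -41 mm, centre at x -1 mm). I insert slowly, watching the force.

Request:
jog_arm --pt "0 0 0.4" --pt "0 0 0.4" --pt "0 0 0.4" --pt "0 0 0.2" --pt "0 0 0" --roll '[0,0,0,0,0]' --gripper '[1,1,1,1,1]'

```text
clock: 14.45
tcp_pos: [0.5174, -0.0222, 0.1751]
tcp_rot: [[0.996, 0.085, -0.0], [0.085, -0.996, 0.0], [-0.0, -0.0, -1.0]]
contact_force: [0.7, 0.1, -0.3]
grip_width: 0.185
finger_force: 42.0
```

Request:
jog_arm --pt "0 0 0.1" --pt "0 0 0.1" --pt "0 0 0.1" --pt "0 0 0" --pt "0 0 0" --roll '[0,0,0,0,0]' --gripper '[1,1,1,1,1]'

```text
clock: 15.08
tcp_pos: [0.5175, -0.0222, 0.1723]
tcp_rot: [[0.996, 0.085, -0.0], [0.085, -0.996, 0.0], [-0.0, -0.0, -1.0]]
contact_force: [-0.2, 0.5, -0.7]
grip_width: 0.188
finger_force: 42.0
```

Request:
jog_arm --pt "0 0 0.1" --pt "0 0 0.1" --pt "0 0 0.1" --pt "0 0 0" --pt "0 0 0" --roll '[0,0,0,0,0]' --gripper '[1,1,1,1,1]'

```text
clock: 15.7
tcp_pos: [0.5178, -0.0223, 0.1694]
tcp_rot: [[0.996, 0.085, 0.001], [0.085, -0.996, -0.0], [0.001, 0.0, -1.0]]
contact_force: [1.3, 0.3, 4.2]
grip_width: 0.181
finger_force: 42.7
```

Request:
jog_arm --pt "0 0 0.1" --pt "0 0 0.1" --pt "0 0 0.1" --pt "0 0 0" --pt "0 0 0" --roll '[0,0,0,0,0]' --gripper '[1,1,1,1,1]'

```text
clock: 16.32
tcp_pos: [0.5175, -0.0222, 0.1663]
tcp_rot: [[0.996, 0.085, 0.0], [0.085, -0.996, 0.0], [0.0, -0.0, -1.0]]
contact_force: [0.6, 0.1, 3.7]
grip_width: 0.185
finger_force: 42.7
```

It has entered with about 4 N of drag and no lateral load. I continue.

Request:
jog_arm --pt "0 0 0.2" --pt "0 0 0.2" --pt "0 0 0.2" --pt "0 0 0" --pt "0 0 0" --roll '[0,0,0,0,0]' --gripper '[1,1,1,1,1]'

```text
clock: 16.95
tcp_pos: [0.5175, -0.0222, 0.1602]
tcp_rot: [[0.996, 0.085, -0.0], [0.085, -0.996, 0.0], [-0.0, -0.0, -1.0]]
contact_force: [1.5, 0.6, 0.3]
grip_width: 0.179
finger_force: 42.3
```

```bash
python3 - <<'E'
from h import *
ims=[];F=[]
for _ in range(8):
    ims.append(optics.grab_frame('scene')[0].astype(float));F.append(np.r_[telemetry.get_obs()['contact_force'],telemetry.get_obs()['ft_torque']])
im=np.mean(ims,0);np.save('pics/s7.npy',im);print(np.mean(F,0).round(2))
to((.5175,-.0222,.1564))
A=cv2.resize(np.clip(im*1.15,0,255).astype(np.uint8)[165:210,250:300],None,fx=12,fy=12,interpolation=cv2.INTER_CUBIC)
o=telemetry.get_obs();t=np.array(o['tcp_pos']);q=(pix('scene',[t-[0,0,.0414],[t[0],t[1],.115]])-[250,165]+.5)*12;print('line pred, mouth pred',q)
cv2.imwrite('pics/v10.png',A)
E
```

```text
[ 1.2   0.55 -0.76  0.15 -0.28  0.01]
t 17.35 tcp [ 0.5174 -0.0222  0.1602] yaw 4.87 tilt [-2.e-04 -1.e-04 -1.e+00] F [ 1.45  1.54 -1.78] w 0.179 ff 41.98663830757141 dcm [ 0.01 -0.    0.38]
line pred, mouth pred [[252.52106569 347.47258252]
 [252.64222129 360.45692646]]
```

View pics/v10.png

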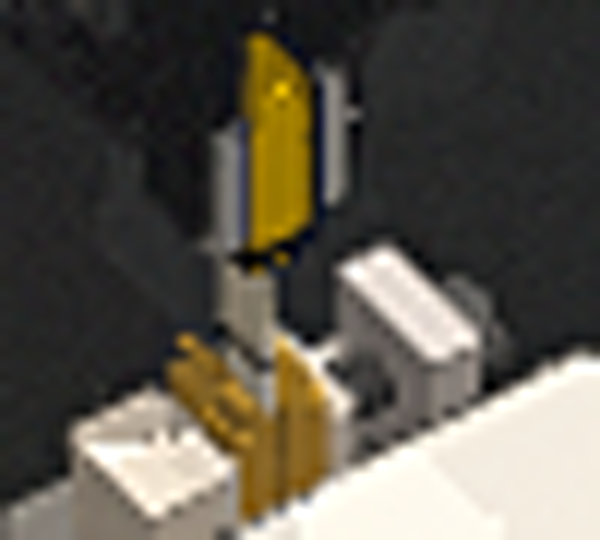

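The blade is in the slot between the fixed lip at left (190,350) and the moving jaw at right (300,370). The line is at about (248,350), just above lip level. I check numerically that the gauge has not slipped in the grip, in the same face rectification.

```bash
cat >> h.py <<'E'
def face(im,t,lo=-.030,hi=-.056):
    a=np.radians(4.9);ex=np.array([np.cos(a),np.sin(a),0]);ey=np.array([-ex[1],ex[0],0]);c=np.array(t)-.0015*ey
    xs=np.arange(-.009,.0091,.0015);zs=np.arange(lo,hi,-.001)
    uv=pix('scene',np.array([c+x*ex+[0,0,z] for z in zs for x in xs])).astype(np.float32).reshape(len(zs),len(xs),2)
    g=cv2.remap(im.astype(np.float32),uv[...,0],uv[...,1],cv2.INTER_CUBIC)
    for z,r in zip(zs,g): print('%5.0f '%(1000*z),' '.join('%3d'%v for v in r.mean(1)),' sat ',' '.join('%3d'%v for v in r.max(1)-r.min(1)))
E
python3 - <<'E'
from h import *
face(np.load('pics/s7.npy'),(.5174,-.0222,.1602))
E
```

```text
-30   67  83  95 103 107 103 100  99  99 103 119 135 143  sat   10  18  21  24  24  23  22  21  20  21  25  26  35
  -31   66  83  95 103 107 104  99  99  99 104 121 132 142  sat   11  18  21  23  24  23  23  21  21  22  25  25  39
  -32   67  83  95 104 108 104  99 100  99 105 121 130 143  sat   11  18  21  23  24  24  23  22  22  23  24  23  41
  -33   67  84  96 106 109 104 101 102  98 107 120 130 144  sat   12  18  21  24  25  24  24  23  23  23  22  20  40
  -34   67  85  98 108 109 103 104 102  98 108 117 134 142  sat   12  18  21  24  25  25  24  24  23  23  19  18  38
  -35   68  86 103 109 107 104 103  99  98 106 118 137 129  sat   12  18  22  24  25  25  25  23  22  22  17  15  34
  -36   70  91 105 105 104 102  99  97  96 102 118 131 107  sat   12  18  22  24  25  25  24  23  21  20  14  12  30
  -37   74  96 100  98 101  95  93  91  86  97 111 107  84  sat   13  20  21  22  25  23  22  21  19  19  12   7  26
  -38   79  92  87  89  93  85  85  80  76  89  96  80  70  sat   13  19  19  21  23  21  20  18  17  17   7   3  23
  -39   80  77  72  79  81  75  74  65  66  74  7
[... 1239 characters left out ...]
 -50   64  86 107 113 112 108 107 100  95 104 123 138 123  sat   17  27  24  16  21  21  15  11  12  13   6   7  26
  -51   66  84  99 104 103 103 102  94  95 104 121 132 115  sat   34  38  31  27  31  30  20  15  23  22  14  17  32
  -52   67  80  93  94  97 101  96  92  96 103 116 125 105  sat   51  49  39  41  46  42  29  30  38  33  26  27  41
  -53   66  77  83  87  98  99  93  96  98  99 113 116  94  sat   66  57  49  60  65  54  43  51  54  47  37  40  54
  -54   64  70  76  89 102  99  98 102  96  93 106 104  85  sat   76  60  62  82  81  69  67  73  70  59  49  55  66
  -55   61  65  77  99 107 102 106 105  91  88  98  94  78  sat   74  63  81 101  95  89  91  92  81  68  63  69  77
```

No slip. Final 3.8 mm.

Request:
jog_arm --pt "0 0 0.13" --pt "0 0 0.13" --roll '[0,0]' --gripper '[1,1]'

```text
clock: 17.6
tcp_pos: [0.5177, -0.0223, 0.158]
tcp_rot: [[0.996, 0.085, 0.001], [0.085, -0.996, -0.0], [0.001, 0.0, -1.0]]
contact_force: [-0.8, 1.0, 7.4]
grip_width: 0.183
finger_force: 42.9
```

Request:
jog_arm --pt "0 0 0.11" --pt "0 0 0" --pt "0 0 0" --roll '[0,0,0]' --gripper '[1,1,1]'

```text
clock: 17.98
tcp_pos: [0.5176, -0.0222, 0.1567]
tcp_rot: [[0.996, 0.085, 0.0], [0.085, -0.996, 0.0], [0.0, 0.0, -1.0]]
contact_force: [-0.4, 2.2, 5.6]
grip_width: 0.183
finger_force: 42.7
```

```bash
python3 - <<'E'
from h import *
ims=[];F=[]
for _ in range(8):
    ims.append(optics.grab_frame('scene')[0].astype(float));F.append(telemetry.get_obs()['contact_force'])
im=np.mean(ims,0);np.save('pics/s8.npy',im);print(np.mean(F,0).round(2))
o=telemetry.get_obs();to((.5175,-.0222,.1564))
face(im,o['tcp_pos'])
# lips relative to blade centre at z=.115, +-x
r=rect('scene',im.astype(np.float32),-.02,-.014,.02,.014,.115,.0005,np.radians(4.9),o['tcp_pos'][:2])
for i in range(0,56,2): print('%6.1f'%(14-i*.5),' '.join('%4d'%r[i:i+2,int((x+20)*2)-3:int((x+20)*2)+3,2].mean() for x in range(-16,18,4)))
E
```

```text
[0.25 1.03 5.49]
t 18.38 tcp [ 0.5176 -0.0222  0.1568] yaw 4.87 tilt [ 4.e-04  1.e-04 -1.e+00] F [0.44 1.29 5.49] w 0.177 ff 42.74963557720184 dcm [-0.01 -0.01  0.04]
  -30   72  88  97 107 110 104  98  95  95 103 115 129 132  sat   12  18  21  25  26  24  22  22  22  22  18  18  40
  -31   73  87  96 107 111 104  98  96  96 104 116 131 128  sat   12  17  21  24  26  24  22  22  22  22  16  17  38
  -32   72  83  94 108 112 104  99  99  98 105 120 133 131  sat   11  15  20  24  27  24  22  22  22  21  15  15  37
  -33   67  79  93 109 113 104 102 102  98 107 124 135 138  sat   10  14  19  25  27  24  23  23  21  21  14  13  36
  -34   61  74  93 111 112 104 105 102  99 109 124 142 139  sat    7  12  18  26  27  24  23  22  21  21  13  13  34
  -35   56  72  96 111 108 104 104 100  99 107 126 143 125  sat    6  11  19  26  26  24  23  22  21  20  12  13  31
  -36   51  75  97 105 105 102  99  96  95 103 126 131  98  sat    5  11  20  25  25  23  22  21  20  19  11  10  28
  -37   53  79  92  99 100  95  93  90  87  98 115 102  72  sat    5  12  19  24  24  21  21  20  19  18   9   6  
[... 2864 characters left out ...]
  66   57  106  131  126
  -1.0   31   36   34   60   51   43  112  132  121
  -2.0   33   28   14   55   61   56  119  136  106
  -3.0   31   27   18   66   92   85  121  138   90
  -4.0   30   36   41   82  114  109  117  139   87
  -5.0   31   60   72   97  113  122  121  133   99
  -6.0   35  101  102  108  101  136  138  124  113
  -7.0   38  141  123  117   95  152  159  121  119
  -8.0   35  144  120  117   94  148  164  120  116
  -9.0   29  106   98  110   95  121  144  113  111
 -10.0   28   56   80  107  102   98  116   99  107
 -11.0   28   25   80  113  110   92   94   86  112
 -12.0   28   19   93  121  115  101   83   80  127
 -13.0   29   24  101  123  117  111   91   90  141
```

Request:
jog_arm --pt "0 -0.04 0.04" --pt "0 0 0" --pt "0 0 0" --pt "0 0 0" --roll '[0,0,0,0]' --gripper '[1,1,1,1]'

```text
clock: 18.88
tcp_pos: [0.5176, -0.0219, 0.1564]
tcp_rot: [[0.996, 0.085, 0.0], [0.085, -0.996, -0.0], [0.0, 0.0, -1.0]]
contact_force: [0.0, 1.2, 4.9]
grip_width: 0.18
finger_force: 42.9
```

```bash
python3 - <<'E'
from h import *
F=[]
for _ in range(6): optics.grab_frame('scene');F.append(telemetry.get_obs()['contact_force'])
print(np.mean(F,0).round(2));to((.5175,-.0222,.1564))
print(order.finish_job())
E
```

```text
[0.22 0.52 5.12]
t 19.18 tcp [ 0.5176 -0.0219  0.1563] yaw 4.87 tilt [ 3.e-04  2.e-04 -1.e+00] F [1.13 0.2  5.84] w 0.181 ff 42.87979066371918 dcm [-0.01  0.02 -0.01]
the job is handed in; nothing more can be done
None
```

I pressed the stop button to its hard stop and it sprang back. The yellow gauge is still held upright in the slot with about 5 N of drag and the moving jaw pushed roughly 0.9 mm aside; its depth line is level with the 115 mm lip height you gave, to within about 1 mm by my estimate. The job is handed in at 19 s.

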